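# Tip a medicine carton into a hooded stock tray

### The arm

A 7-joint arm with a two-finger parallel gripper is mounted at the origin on the work surface. World frame = base frame: x ahead of the robot, y to its left, z up, the work surface at z = 0. Lengths are in m, angles in rad, forces in N, time in s.
With the tool pointing down it reaches from about 0.425 to 1.025 m from the base axis. Payload 9.4 kg.
Tool frame: the origin (TCP) lies between the finger pads; the fingertips stand tips_ahead ahead of it and the grasp point (between the pads) lies 6 mm ahead of it (tips_ahead is the distance from the TCP to the fingertips, in m); z points along the fingers, y is the direction in which the jaws open and shut (so a half turn about z gives the same grasp; the last joint's range is limited). The gripper opens to 85 mm and grips with 20 to 120 N. Pads are 22 mm wide; open, the fingers measure 114 mm over their backs; the gripper's body (76 mm by 85 mm) begins 54 mm behind the grasp point. The pads swing forward as they close: fully open they stand 13 mm farther back than shut.
Start: joints at [1.238, 0.599, -0.003, 1.599, 0.002, 0.943, -0.08], TCP at [0.183, -0.701, 0.256] pointing down, gripper open.
Joint ranges: [-2.57, 2.57], [-0.35, 1.97], [-1.29, 1.29], [0.11, 2.56], [-1.05, 4.19], [0.11, 1.86], [-2.63, 2.63]. Speed limits (rad/s): [2.22, 2.22, 3.01, 3.01, 3.14, 3.14, 3.14].

### API

Orientations are given as a rotation vector (axis times angle).
In Python, from cell import * gives the robot as it stands.
- The arm moves only by the shell command python3 -m inch 'ROWS'. ROWS is JSON, a list of rows, each a list of 7 numbers: the finger opening in m, from 0 to 0.0854, then the shift along the tool's x, y, z in m, then the turn, a rotation vector about the tool's x, y, z in degrees. A call has 1 to 8 rows; each row is the pose to reach, as a shift and turn from the pose commanded when the call began, along the tool's axes at that moment; what a row does not reach only later rows make up. A row lasts 1/8 s, in which the tool goes at most 62.5 mm and 10.7 degrees, less where a joint would pass 70% of its speed; a pose out of reach is approached as far as the arm can. A call with a gripper value outside its range is refused whole. The fingers move at their own pace and stop on an object; the grip force is fixed at half the most. Time passes only in rows, so rows that repeat a pose let the fingers close. It gives the time, the measured TCP pose, the force and the opening at its end, in the units of the state.
- get_state(): the state, without advancing time (a new reading comes with each control period).
- get_image(name): name is "scene" or "top" or "wrist"; returns the picture (384x512x3 uint8, red, green, blue); there is no depth.
- camera_info(name): a dict with "vfov" (degrees; the focal length in pixels is half the picture's height over the tangent of half this angle, whatever the lens; pixels are square), "cx", "cy" (the principal point, pixels), "world_from_camera" (4x4, takes a point from camera to world coordinates); the wrist camera has in their place "mount" (4x4, takes a point from camera to tool coordinates, whose origin is the TCP and whose axes are the flange's). Camera axes: x right, y up, looking along -z (the intrinsics and any distortion apply to the point x, -y, -z); pixel columns grow to the right and rows downward; lengths in m; the calibration is good to about 2 mm. A picture is of the moment at which its call begins: read the wrist's pose just before it. camera_info takes no time and is no camera call.
- finish_job(): hands the job in, once; it reports no verdict.
The state is a dict: "time": time; "joints": joint angles; "joint_vel": joint speeds; "tau": joint torques, N m; "position": TCP position; "eef_rot": TCP orientation; "wrist_force": force on the tool from outside, world axes, zero at the start; "torque": the same for the moment, N m; "width": finger opening in m.
Only numpy, scipy, OpenCV 4.12 (cv2) and the standard library are available. Lean on these libraries where they do the work, as an engineer would, in place of code of your own. Each camera call takes 0.05 s, during which the arm holds its last target. There are 200 camera calls.

### The job

Put the long slim medicine carton away in the hooded grey stock tray. It is longer than the tray's opening, so tip it, feed its low end in under the hood through the opening, then lay it down flat on the tray's floor, straight along the tray, before you let go of it. Leave the other two cartons where they are.

Things in the scene. Friction and masses are not known exactly. Their poses are not given: they have to be found in the camera images.
- long_carton: The carton to put away: a white medicine carton with a printed band, 140 mm long (its x axis) x 50 mm wide (its y axis) x 24 mm thick (z), about 90 g, lying flat on the counter. The only long slim one of the three white cartons. Origin: centre of its underside. Either end may go in first.
- tray: Grey steel tray fixed on the counter, hooded at its +x end (the end farther from the robot). Origin: centre of its underside. Outside 193 (x) x 128 (y) x 62 mm high; walls 4 mm, tops at z = 58 mm. Empty inside: x -92.5 to 92.5, y -60 to 60 mm, floor at z = 4 mm. The hood, a flat plate at z 58 to 62 mm, closes the top from x = 12.5 mm to the +x wall; the opening is the rest, 105 (x) x 120 (y) mm.
- block_carton: Bystander: white carton of the same print, 85 x 60 mm and 45 mm high. Origin: centre of its underside. Not to be moved.
- square_carton: Bystander: white carton of the same print, 80 x 80 mm and 22 mm high. Origin: centre of its underside. Not to be moved.
Things that resemble listed ones, but are neither listed nor needed, are in the scene too. Several things look just like the tray: the one meant starts nearest to the robot's base.

How it is judged:
By the outcome, as a careful person would: the job done as asked, in the order asked, and still so for the second after the job is handed in, with the robot touching nothing.
It also fails if it takes over 43 s, if anything falls off the work surface, if the arm or the gripper's body presses on something with over 40 N, if the wrist force passes 120 N, or if a joint passes its speed limit or range.

## Working session

There is one attempt and no reset: what is moved stays moved. The work goes in short steps, Python scripts to look and compute and a shell command to move; the robot and the scene stay as the last step left them, time stands still between calls to the robot, and variables do not carry over. Pictures are saved under pics/ and viewed, on a budget of 10 in all, crops included, one or two more only if the job needs it, and the job is handed in when it is done.

```bash
mkdir -p pics; ls; python3 - <<'E'
from cell import *
import cv2
print(get_state())
for n in("scene","top","wrist"):
    print(n,camera_info(n))
a=get_image("scene");b=get_image("top")
cv2.imwrite("pics/s0.png",a[...,::-1]);cv2.imwrite("pics/t0.png",b[...,::-1])
E
```

```text
pics
{'time': 0.0, 'joints': array([ 1.23829704,  0.60014536, -0.00256399,  1.6001035 ,  0.00182582,
        0.9428972 , -0.07980687]), 'joint_vel': array([-0.00048797,  0.00124076, -0.00021369, -0.00144098, -0.00086299,
       -0.00028716,  0.00016212]), 'tau': array([ 1.88017098e-04, -7.76461244e+01,  1.56474441e+00, -2.58008230e+01,
        1.23503659e-02,  9.14960954e-03, -2.94997903e-05]), 'position': array([ 0.18332742, -0.70100625,  0.25541143]), 'eef_rot': array([-3.11441556e+00, -4.00651810e-01,  5.45105297e-04]), 'wrist_force': array([-0.31579348,  1.14272014, -0.49320721]), 'torque': array([ 0.02537364, -0.04916458, -0.01979207]), 'width': 0.08552015435123268}
scene {'vfov': 51.6508122793148, 'cx': 252.78548212957196, 'cy': 192.63498048776225, 'world_from_camera': array([[-0.67500404, -0.44478155,  0.58867556,  1.17744559],
       [ 0.7375552 , -0.38564278,  0.55433922,  0.60854943],
       [-0.01954138,  0.80836194,  0.58836138,  0.66331163],
       [ 0.        ,  0.        ,  0.        ,  1.        ]])}
top {'vfov': 49.28275947939874, 'cx': 255.27156941091485, 'cy': 200.15273382048397, 'world_from_camera': array([[ 0.01309519,  0.98187608, -0.18907109,  0.36907837],
       [-0.99967579,  0.00872654, -0.02391993,  0.01589992],
       [-0.02183647,  0.18932302,  0.98167202,  1.13897726],
       [ 0.        ,  0.        ,  0.        ,  1.        ]])}
wrist {'vfov': 63.43803419150065, 'cx': 255.19491637574916, 'cy': 191.423557282453, 'mount': array([[-6.67763315e-05,  9.62711889e-01,  2.70528768e-01,
         6.81837520e-02],
       [ 9.99999265e-01,  3.91692060e-04, -1.14705110e-03,
        -3.89593911e-04],
       [-1.21024370e-03,  2.70528493e-01, -9.62711208e-01,
        -1.16310170e-01],
       [ 0.00000000e+00,  0.00000000e+00,  0.00000000e+00,
         1.00000000e+00]])}
```

View pics/t0.png

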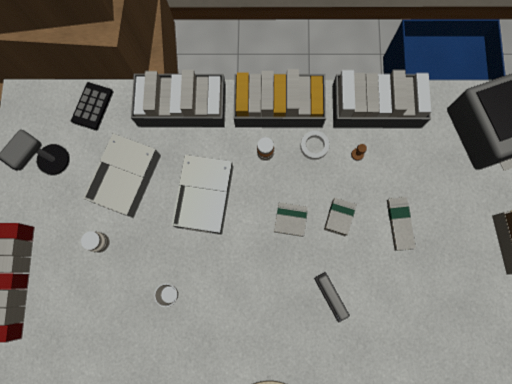

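View pics/s0.png

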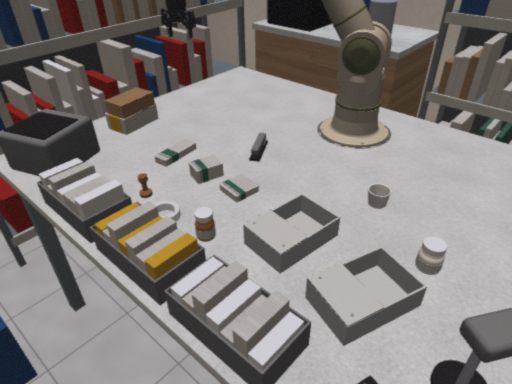

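Top view: cartons are block or square at (291,220), (340,217) and the long slim one at (401,223). Two trays are at (204,194) and (124,175). The base is near (268,384), so the tray at (204,194) is the nearer one. I'll measure these and confirm in one crop.

```bash
cat > h.py <<'E'
import numpy as np, cv2
from cell import *
from scipy.spatial.transform import Rotation as R
def cam(name,st=None):
    c=camera_info(name)
    if name=="wrist":
        T=np.eye(4);T[:3,:3]=R.from_rotvec(st["eef_rot"]).as_matrix();T[:3,3]=st["position"]
        return c,T@c["mount"]
    return c,c["world_from_camera"]
def cast(name,uv,z,st=None):
    c,W=cam(name,st);f=192/np.tan(np.radians(c["vfov"]/2))
    uv=np.atleast_2d(uv).astype(float)
    d=np.c_[(uv[:,0]-c["cx"])/f,-(uv[:,1]-c["cy"])/f,-np.ones(len(uv))]@W[:3,:3].T
    o=W[:3,3];return o+d*((z-o[2])/d[:,2])[:,None]
def proj(name,P,st=None):
    c,W=cam(name,st);f=192/np.tan(np.radians(c["vfov"]/2))
    p=(np.atleast_2d(P)-W[:3,3])@W[:3,:3]
    return np.c_[c["cx"]-f*p[:,0]/p[:,2],c["cy"]+f*p[:,1]/p[:,2]]
E
python3 - <<'E'
from h import *
t=cv2.imread("pics/t0.png")
A=cv2.resize(t[145:245,165:245],None,fx=5,fy=5,interpolation=cv2.INTER_CUBIC)
B=cv2.resize(t[185:265,375:430],None,fx=5,fy=5,interpolation=cv2.INTER_CUBIC)
C=np.zeros((500,400+275,3),np.uint8);C[:,:400]=A;C[:400,400:]=B
cv2.imwrite("pics/c1.png",C)
print(cast("top",[[401,223],[291,220],[340,217]],.024),cast("top",[[204,194],[124,175]],.06))
E
```

```text
[[ 0.52527524 -0.3461691   0.024     ]
 [ 0.5304316  -0.05355402  0.024     ]
 [ 0.53985317 -0.18470981  0.024     ]] [[0.59223194 0.17782379 0.06      ]
 [0.64230122 0.39439185 0.06      ]]
```

View pics/c1.png

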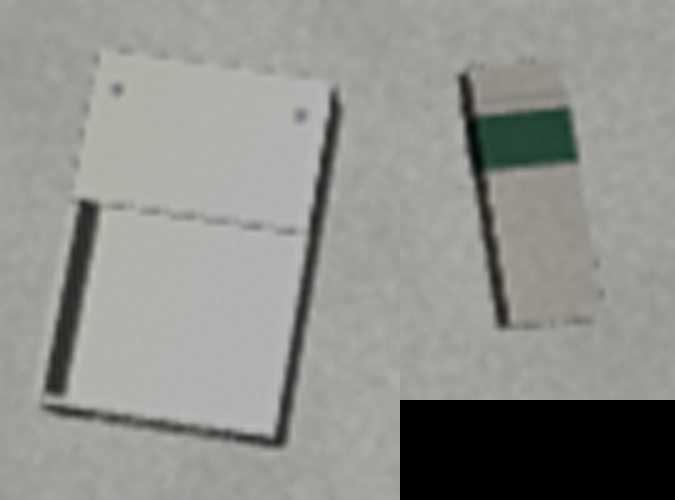

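The crop shows the tray at (204,194) with its hood at the far end (lip from (180,185) to (226,191)), and its shape fits the description. The long carton has top-face corners at about (389,199), (408,197), (415,249) and (397,250).

```bash
python3 - <<'E'
from h import *
h=np.array([[100,52],[331,86],[75,200],[303,232]])/5+[165,145]-.4
n=np.array([[44,403],[277,434]])/5+[165,145]-.4
H=cast("top",h,.062);N=cast("top",n,.058)
print(H,N)
c=np.array([[70,72],[163,62],[198,320],[108,325]])/5+[375,185]-.4
C=cast("top",c,.024);print(C)
d=lambda a,b:np.linalg.norm(a-b)
print("tray w",d(H[0],H[1]),d(N[0],N[1]),"hood",d(H[0],H[2]),d(H[1],H[3]),"len",d(H[0][:2],N[0][:2]),d(H[1][:2],N[1][:2]))
print("tray c",(H[0]+H[1]+N[0]+N[1])/4,"yaw",np.degrees([np.arctan2(*(a-b)[1::-1]) for a,b in((H[0],N[0]),(H[1],N[1]))]), [np.degrees(np.arctan2(-(a-b)[0],(a-b)[1])) for a,b in((H[0],H[1]),(H[2],H[3]),(N[0],N[1]))])
print("carton",C.mean(0),d(C[0],C[1]),d(C[1],C[2]),d(C[0],C[3]),"yaw",[np.degrees(np.arctan2(*(a-b)[1::-1])) for a,b in((C[0],C[3]),(C[1],C[2]))])
E
```

```text
[[0.69837021 0.23369835 0.062     ]
 [0.6802722  0.10890444 0.062     ]
 [0.61670419 0.24331741 0.062     ]
 [0.60037331 0.12176087 0.062     ]] [[0.50875107 0.25526096 0.058     ]
 [0.49378371 0.13282015 0.058     ]]
[[ 0.590184   -0.31640135  0.024     ]
 [ 0.59611955 -0.36645579  0.024     ]
 [ 0.45766496 -0.3771058   0.024     ]
 [ 0.4545007  -0.32992476  0.024     ]]
tray w 0.1260993946274875 0.12335223519841736 hood 0.08223055768566405 0.08092663403293078 len 0.1908411955261705 0.188015740005375
tray c [0.5952943  0.18267098 0.06      ] yaw [-6.48754504 -7.30785576] [np.float64(-8.251686958470973), np.float64(-7.6517566040615055), np.float64(-6.969352674255136)]
carton [ 0.5246173  -0.34747192  0.024     ] 0.050405136125273385 0.1388635858546304 0.13635556469180737 yaw [np.float64(5.6918109972258195), np.float64(4.398564030320502)]
```

```bash
cat >> h.py <<'E'
def plan(p,yaw,tilt=0):
    """shift and turn in tool axes to TCP p, tool x at heading yaw(deg), x end dipped by tilt(deg)"""
    s=get_state();A=R.from_rotvec(s["eef_rot"])
    B=R.from_euler("z",yaw,degrees=True)*R.from_euler("x",180,degrees=True)*R.from_euler("y",-tilt,degrees=True)
    return np.round(1000*A.inv().apply(np.array(p)-s["position"]),1),np.round((A.inv()*B).as_rotvec(degrees=True),1)
E
python3 - <<'E'
from h import *
import cell
print(getattr(cell,"tips_ahead",None),[k for k in dir(cell) if k[0]!="_"])
print(plan([.49,-.35,.2],5))
E
```

```text
0.025 ['IKError', 'camera_info', 'finish_job', 'get_image', 'get_state', 'tips_ahead']
(array([ 385.6, -261.9,   55.8]), array([-0.1,  0. ,  9.7]))
```

```bash
python3 -m inch '[[0.085,0.385,-0.262,0.056,0,0,9.7],[0.085,0.385,-0.262,0.056,0,0,9.7],[0.085,0.385,-0.262,0.056,0,0,9.7],[0.085,0.385,-0.262,0.056,0,0,9.7],[0.085,0.385,-0.262,0.056,0,0,9.7],[0.085,0.385,-0.262,0.056,0,0,9.7],[0.085,0.385,-0.262,0.056,0,0,9.7],[0.085,0.385,-0.262,0.056,0,0,9.7]]'; python3 -m inch '[[0.085,0,0,0,0,0,0],[0.085,0,0,0,0,0,0]]'
python3 - <<'E'
from h import *
s=get_state();a=get_image("wrist");cv2.imwrite("pics/w1.png",a[...,::-1])
print(s["position"],plan([.49,-.35,.2],5))
print(np.save("s1.npy",s,allow_pickle=True),proj("wrist",[[.59,-.316,.024],[.596,-.366,.024],[.4577,-.377,.024],[.4545,-.330,.024]],s))
E
```

```text
time: 1.1
position: [0.492, -0.3468, 0.1996]
eef_rot: [-3.137, -0.143, -0.0]
wrist_force: [-0.3, 0.6, -0.5]
width: 0.085
time: 1.35
position: [0.489, -0.3511, 0.2001]
eef_rot: [3.138, 0.135, -0.001]
wrist_force: [-0.6, -0.4, -0.0]
width: 0.0847
[ 0.48896435 -0.35111243  0.20009228] (array([ 1.5, -1.5,  0.2]), array([ 0. ,  0. , -0.1]))
None [[225.05681949  61.79929106]
 [282.63212458  59.73672674]
 [278.36812202 210.02906535]
 [230.98898419 209.24343368]]
```

View pics/w1.png

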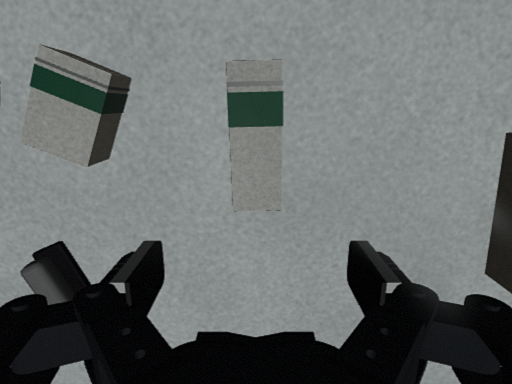

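The wrist view shows the long carton with top corners at about (226,60), (283,58), (280,210) and (233,211), within 2 px of the prediction.

```bash
python3 - <<'E'
from h import *
s=np.load("s1.npy",allow_pickle=True).item()
C=cast("wrist",[[226,60],[282.5,58.5],[280,210],[233,211]],.024,s)
print(C,C.mean(0),np.linalg.norm(C-np.roll(C,1,0),axis=1))
a=(C[0]+C[1]-C[2]-C[3]);y=np.arctan2(a[1],a[0]);print(np.degrees(y))
g=C.mean(0)-.035*np.array([np.cos(y),np.sin(y),0]);print(g,plan([g[0],g[1],.030],np.degrees(y)))
E
```

```text
[[ 0.59152988 -0.31673351  0.024     ]
 [ 0.59698592 -0.36577519  0.024     ]
 [ 0.45786899 -0.37861408  0.024     ]
 [ 0.4528282  -0.33211369  0.024     ]] [ 0.52480325 -0.34830912  0.024     ] [0.1395518  0.04934425 0.13970811 0.04677281]
5.799854964583273
[ 0.48998241 -0.351846    0.024     ] (array([  1.5,   0.2, 170.2]), array([ 0. ,  0. , -0.9]))
```

```bash
python3 -m inch '[[0.085,0.0015,0,0.06,0,0,-0.9],[0.085,0.0015,0,0.11,0,0,-0.9],[0.085,0.0015,0,0.15,0,0,-0.9],[0.085,0.0015,0,0.17,0,0,-0.9],[0.085,0.0015,0,0.17,0,0,-0.9],[0.04,0.0015,0,0.17,0,0,-0.9],[0.04,0.0015,0,0.17,0,0,-0.9],[0.04,0.0015,0,0.17,0,0,-0.9]]'; python3 -m inch '[[0.04,0,0,0,0,0,0],[0.04,0,0,0,0,0,0],[0.04,0,0,0,0,0,0],[0.04,0,0,0,0,0,0]]'
```

```text
time: 2.4
position: [0.4918, -0.351, 0.0322]
eef_rot: [3.136, 0.16, 0.003]
wrist_force: [-1.8, 0.6, 8.2]
width: 0.0487
time: 2.9
position: [0.4918, -0.351, 0.0322]
eef_rot: [3.136, 0.16, 0.003]
wrist_force: [-1.4, -0.1, 8.0]
width: 0.0484
```

```bash
python3 -m inch '[[0.04,0,0,-0.03,0,0,0],[0.04,0,0,-0.08,0,0,0],[0.04,0,0,-0.14,0,0,0],[0.04,0,0,-0.17,0,0,0],[0.04,0,0,-0.17,0,0,0],[0.04,0,0,-0.17,0,0,0]]'; python3 - <<'E'
from h import *
s=get_state();a=get_image("wrist");b=get_image("scene")
cv2.imwrite("pics/w2.png",np.vstack([a,b])[::1,:,::-1][:600] if 0 else a[...,::-1])
np.save("s2.npy",s,allow_pickle=True)
print(s["position"],s["wrist_force"],s["torque"],s["width"])
E
```

```text
time: 3.65
position: [0.4907, -0.35, 0.2001]
eef_rot: [-3.137, -0.161, 0.0]
wrist_force: [-0.2, -0.6, -1.7]
width: 0.0485
[ 0.49072103 -0.35003385  0.20013917] [-0.23059517 -0.62938168 -1.67023463] [ 0.02291255  0.05587803 -0.00424268] 0.048525322579152576
```

View pics/w2.png

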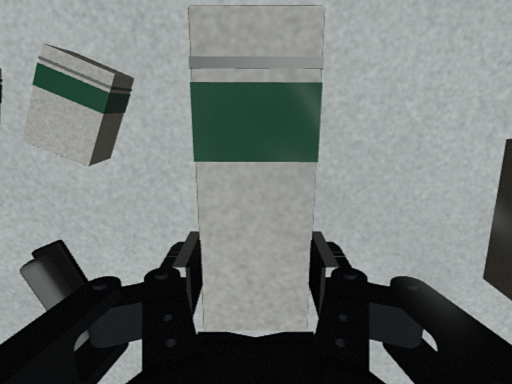

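The wrist view shows the carton held square between the pads. Its front edge is at row 5, columns 189–324, and its rear edge is at about row 331, columns 203–307. Next I work out its place in the tool frame.

```bash
python3 - <<'E'
from h import *
s=np.load("s2.npy",allow_pickle=True).item()
A=R.from_rotvec(s["eef_rot"])
for d in(.006,.008,.010):
    P=A.inv().apply(cast("wrist",[[189,5],[324,5],[307,331],[203,331]],s["position"][2]-d,s)-s["position"])
    print(d,np.round(P*1000,1).tolist())
c,y=np.array([.595,.183]),-7.3
r=np.radians(y);Rz=np.array([[np.cos(r),-np.sin(r)],[np.sin(r),np.cos(r)]])
print("above tray look:",plan([*(c+Rz@[-.10,0]),.30],y))
E
```

```text
0.006 [[101.5, -23.3, 6.0], [101.6, 23.9, 6.0], [-34.1, 24.1, 6.0], [-34.0, -24.6, 6.0]]
0.008 [[102.1, -23.7, 8.0], [102.1, 24.3, 8.0], [-35.8, 24.5, 8.0], [-35.7, -25.0, 8.0]]
0.01 [[102.6, -24.1, 10.0], [102.6, 24.7, 10.0], [-37.4, 24.9, 10.0], [-37.4, -25.4, 10.0]]
above tray look: (array([  60.9, -542.4, -100.3]), array([-0.1,  0.1, 13.2]))
```

```bash
python3 -m inch '[[0.04,0.061,-0.03,-0.06,0,0,4],[0.04,0.061,-0.09,-0.1,0,0,8],[0.04,0.061,-0.15,-0.1,0,0,13.2],[0.04,0.061,-0.21,-0.1,0,0,13.2],[0.04,0.061,-0.27,-0.1,0,0,13.2],[0.04,0.061,-0.33,-0.1,0,0,13.2],[0.04,0.061,-0.39,-0.1,0,0,13.2],[0.04,0.061,-0.45,-0.1,0,0,13.2]]'; python3 - <<'E'
from h import *
c,y=np.array([.595,.183]),-7.3
r=np.radians(y);Rz=np.array([[np.cos(r),-np.sin(r)],[np.sin(r),np.cos(r)]])
print(plan([*(c+Rz@[-.10,0]),.30],y))
E
```

```text
time: 4.75
position: [0.5061, 0.0959, 0.2992]
eef_rot: [3.134, -0.201, -0.003]
wrist_force: [0.2, 0.3, -1.0]
width: 0.0483
(array([-22.9, -97.7,  -0.8]), array([ 0. ,  0.1, -0. ]))
```

```bash
python3 -m inch '[[0.04,-0.01,-0.045,0,0,-8,0],[0.04,-0.015,-0.08,0,0,-16,0],[0.04,-0.015,-0.09,0,0,-25,0],[0.04,-0.015,-0.09,0,0,-25,0],[0.04,-0.015,-0.09,0,0,-25,0]]'; python3 - <<'E'
from h import *
b=get_image("scene");
cv2.imwrite("pics/s2.png",b[...,::-1]);cv2.imwrite("pics/s2c.png",cv2.resize(b[130:300,180:400],None,fx=3.5,fy=3.5,interpolation=cv2.INTER_CUBIC)[...,::-1])
c,y=np.array([.595,.183]),-7.3
r=np.radians(y);Rz=np.array([[np.cos(r),-np.sin(r)],[np.sin(r),np.cos(r)]])
s=get_state();print(s["position"],Rz.T@(s["position"][:2]-c),plan(s["position"],y,25))
E
```

```text
time: 5.38
position: [0.5031, 0.1844, 0.2993]
eef_rot: [-3.035, 0.196, 0.672]
wrist_force: [-0.1, -0.4, -0.5]
width: 0.0482
[0.50289369 0.18449546 0.29996617] [-0.09154976 -0.01022011] (array([0., 0., 0.]), array([ 0. , -0.1, -0.1]))
```

View pics/s2c.png

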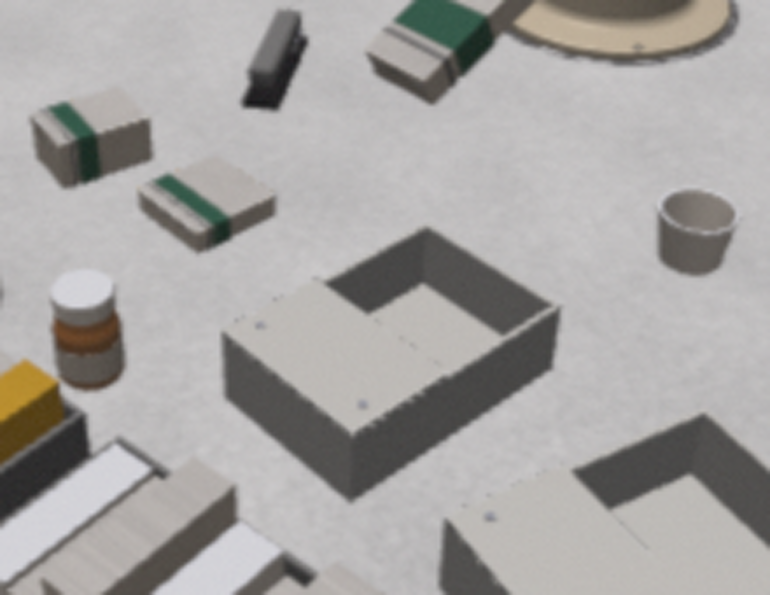

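The crop shows the tray clear below the carton's dipped tip, and the other cartons untouched. Hood corners are at about (222,335) and (352,432) in the crop, and the near-wall corners at (428,228) and (558,308). I cast these as a cross-check on the tray.

```bash
cat >> h.py <<'E'
c0,y0=np.array([.595,.183]),-7.3
def Rz(d): r=np.radians(d);return np.array([[np.cos(r),-np.sin(r)],[np.sin(r),np.cos(r)]])
E
python3 - <<'E'
from h import *
f=lambda q:np.array(q)/3.5+[180,130]-.35
H=cast("scene",f([[222,335],[352,432],[320,280]]),.062);N=cast("scene",f([[428,228],[558,308]]),.058)
print(H,N,(H[0]+H[1]+N[0]+N[1])/4)
n=np.vstack([H,N])[:,:2]; print((n-c0)@Rz(y0))
def tcp(xf,zf,t):
    r=np.radians(t);a=np.array([np.cos(r),-np.sin(r)]);m=np.array([np.sin(r),np.cos(r)])
    return np.array([xf,zf])-.1025*a+.033*m
for xf,zf,t in((-.013,.10,25),(-.013,.038,25),(.047,.010,25),(.060,.010,13),(.073,.006,0),(.073,.0045,0)):
    x,z=tcp(xf,zf,t);p=[*(c0+Rz(y0)@[x,0]),z];print(xf,zf,t,np.round([x,z],4),np.round(p,4),plan(p,y0,t))
E
```

```text
[[0.68554957 0.111964   0.062     ]
 [0.69868011 0.23354675 0.062     ]
 [0.5985007  0.12302408 0.062     ]] [[0.49615838 0.13983838 0.058     ]
 [0.51206086 0.26093419 0.058     ]] [0.59811223 0.18657083 0.06      ]
[[ 0.09884178 -0.05895457]
 [ 0.09641702  0.06331112]
 [ 0.01109314 -0.05904497]
 [-0.09255614 -0.05537104]
 [-0.09216955  0.06676386]]
-0.013 0.1 25 [-0.092   0.1732] [0.5038 0.1947 0.1732] (array([ 53. , -10.3, 115.1]), array([ 0. , -0.1, -0.1]))
-0.013 0.038 25 [-0.092   0.1112] [0.5038 0.1947 0.1112] (array([ 79.2, -10.4, 171.3]), array([ 0. , -0.1, -0.1]))
0.047 0.01 25 [-0.032   0.0832] [0.5633 0.1871 0.0832] (array([145.4, -10.5, 171.4]), array([ 0. , -0.1, -0.1]))
0.06 0.01 13 [-0.0324  0.0652] [0.5628 0.1871 0.0652] (array([152.5, -10.5, 188. ]), array([ 0. , 11.9, -0.1]))
0.073 0.006 0 [-0.0295  0.039 ] [0.5657 0.1867 0.039 ] (array([166.2, -10.5, 210.5]), array([ 0. , 24.9, -0.1]))
0.073 0.0045 0 [-0.0295  0.0375] [0.5657 0.1867 0.0375] (array([166.9, -10.5, 211.9]), array([ 0. , 24.9, -0.1]))
```

Both views agree on the tray to about 4 mm. Descending to the entry pose.

```bash
python3 -m inch '[[0.04,0.024,-0.01,0.05,0,0,0],[0.04,0.048,-0.012,0.1,0,0,0],[0.04,0.064,-0.012,0.135,0,0,0],[0.04,0.075,-0.012,0.16,0,0,0],[0.04,0.08,-0.012,0.171,0,0,0],[0.04,0.08,-0.012,0.171,0,0,0],[0.04,0.08,-0.012,0.171,0,0,0]]'; python3 - <<'E'
from h import *
b=get_image("scene")
cv2.imwrite("pics/s3c.png",cv2.resize(b[130:290,200:380],None,fx=3.7,fy=3.7,interpolation=cv2.INTER_CUBIC)[...,::-1])
s=get_state();print(s["wrist_force"],Rz(y0).T@(s["position"][:2]-c0),s["position"][2],plan([.5643,.1891,.0832],y0,25))
E
```

```text
time: 6.3
position: [0.5058, 0.1972, 0.1128]
eef_rot: [-3.034, 0.195, 0.669]
wrist_force: [0.5, 0.2, -0.4]
width: 0.0484
[-0.12262204 -0.02599616 -2.20942385] [-0.09024743  0.00277699] 0.11276481799404979 (array([66. ,  0.6,  2. ]), array([-0.1, -0.1, -0. ]))
```

View pics/s3c.png

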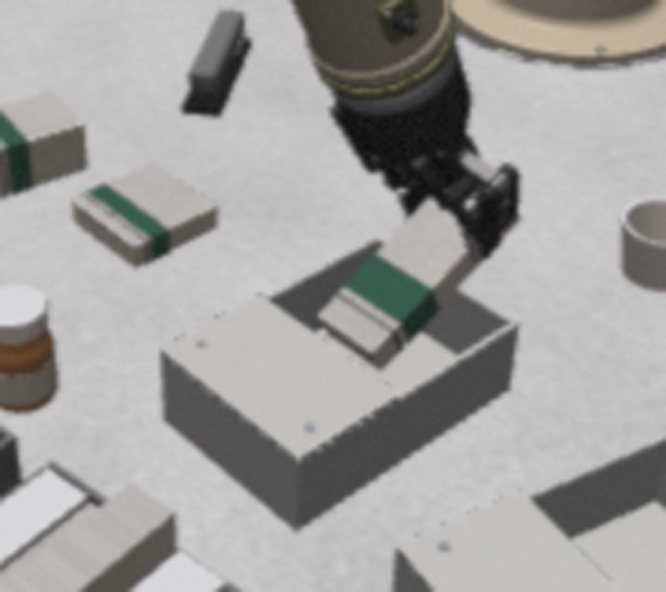

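The carton is tipped, with its low end at crop (350,345) inside the opening just short of the hood lip and centred. Now I slide it in along its own axis.

```bash
python3 -m inch '[[0.04,0.015,0.001,0.002,0,0,0],[0.04,0.032,0.001,0.002,0,0,0],[0.04,0.05,0.001,0.002,0,0,0],[0.04,0.066,0.001,0.002,0,0,0],[0.04,0.066,0.001,0.002,0,0,0],[0.04,0.066,0.001,0.002,0,0,0]]'; python3 - <<'E'
from h import *
s=get_state();print(s["wrist_force"],Rz(y0).T@(s["position"][:2]-c0),s["position"][2])
def tcp(xf,zf,t):
    r=np.radians(t);a=np.array([np.cos(r),-np.sin(r)]);m=np.array([np.sin(r),np.cos(r)])
    return np.array([xf,zf])-.1025*a+.033*m
for xf,zf,t in((.053,.010,19),(.06,.010,13),(.067,.009,6),(.073,.008,0),(.073,.004,0)):
    x,z=tcp(xf,zf,t);p=[*(np.array([.596,.185])+Rz(y0)@[x,0]),z];print(t,plan(p,y0,t))
E
```

```text
time: 7.1
position: [0.5631, 0.1886, 0.0816]
eef_rot: [-3.034, 0.195, 0.674]
wrist_force: [-0.8, 1.0, -0.8]
width: 0.0485
[-0.79988988  0.95706883 -0.8113826 ] [-0.03236123  0.00152502] 0.08161144436010083
19 (array([ 2.9, -0.6,  6.4]), array([-0. ,  6.1, -0. ]))
13 (array([ 7.5, -0.6, 14.6]), array([-0. , 12.1, -0. ]))
6 (array([13.8, -0.6, 25.7]), array([-0. , 19.1, -0. ]))
0 (array([20.5, -0.6, 35.3]), array([-0. , 25.1, -0. ]))
0 (array([22.2, -0.6, 38.9]), array([-0. , 25.1, -0. ]))
```

No contact while sliding in. Next I lay it down to about 4 mm above the floor.

```bash
python3 -m inch '[[0.04,0.003,0,0.0065,0,6.1,0],[0.04,0.0075,0,0.0145,0,12.1,0],[0.04,0.014,0,0.0255,0,19.1,0],[0.04,0.0205,0,0.035,0,25.1,0],[0.04,0.0205,0,0.035,0,25.1,0],[0.04,0.0205,0,0.035,0,25.1,0]]'; python3 - <<'E'
from h import *
b=get_image("scene")
cv2.imwrite("pics/s4c.png",cv2.resize(b[130:290,200:380],None,fx=3.7,fy=3.7,interpolation=cv2.INTER_CUBIC)[...,::-1])
s=get_state();print(s["wrist_force"],Rz(y0).T@(s["position"][:2]-c0),s["position"][2],plan(s["position"],y0))
E
```

```text
time: 7.85
position: [0.5678, 0.1883, 0.042]
eef_rot: [-3.135, 0.201, -0.001]
wrist_force: [0.8, -0.2, -0.9]
width: 0.0488
[ 0.23399695 -1.11544729 -0.94925326] [-0.02721811  0.00169871] 0.04195935148571477 (array([0., 0., 0.]), array([-0. , -0.1, -0.1]))
```

View pics/s4c.png

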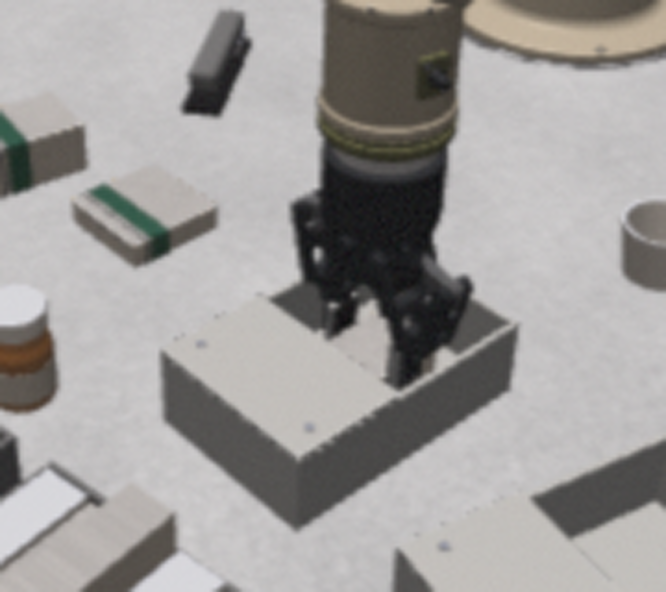

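The carton is level under the hood, with the fingers at crop (340,320) and (400,370) inside the opening. Lowering gently to contact.

```bash
python3 -m inch '[[0.04,0,0,0.001,0,0,0],[0.04,0,0,0.002,0,0,0],[0.04,0,0,0.003,0,0,0],[0.04,0,0,0.003,0,0,0]]';python3 -m inch '[[0.04,0,0,0.001,0,0,0],[0.04,0,0,0.002,0,0,0],[0.04,0,0,0.002,0,0,0]]'
```

```text
time: 8.4
position: [0.5673, 0.1879, 0.0382]
eef_rot: [3.135, -0.201, 0.002]
wrist_force: [1.1, -0.6, -0.5]
width: 0.0487
time: 8.78
position: [0.5673, 0.1881, 0.0363]
eef_rot: [3.135, -0.201, 0.003]
wrist_force: [0.1, -0.8, -0.3]
width: 0.0487
```

```bash
python3 -m inch '[[0.04,0,0,0.001,0,0,0],[0.04,0,0,0.001,0,0,0]]';python3 -m inch '[[0.04,0,0,0.001,0,0,0],[0.04,0,0,0.001,0,0,0]]'; 
```

```text
time: 9.02
position: [0.5674, 0.1881, 0.0362]
eef_rot: [-3.135, 0.201, -0.003]
wrist_force: [-2.3, 0.2, 9.3]
width: 0.0486
time: 9.28
position: [0.5674, 0.1881, 0.0361]
eef_rot: [-3.135, 0.201, -0.004]
wrist_force: [-4.6, -0.8, 21.7]
width: 0.0485
```

Contact at TCP z = 36.2 mm. That is the grasp height plus the 4 mm floor, so the carton is flat on the floor. I ease off the press, open partway and withdraw straight up.

```bash
python3 -m inch '[[0.04,0,0,-0.0015,0,0,0],[0.04,0,0,-0.0015,0,0,0],[0.062,0,0,-0.0015,0,0,0],[0.062,0,0,-0.0015,0,0,0],[0.062,0,0,-0.0015,0,0,0],[0.062,0,0,-0.0015,0,0,0]]';python3 -m inch '[[0.062,0,0,-0.01,0,0,0],[0.062,0,0,-0.03,0,0,0],[0.062,0,0,-0.06,0,0,0],[0.062,0,0,-0.12,0,0,0],[0.062,0,0,-0.18,0,0,0],[0.062,-0.02,0,-0.2,0,0,0],[0.062,-0.02,0,-0.2,0,0,0],[0.062,-0.02,0,-0.2,0,0,0]]'
python3 - <<'E'
from h import *
s=get_state();a=get_image("wrist");b=get_image("scene")
np.save("s5.npy",s,allow_pickle=True)
B=cv2.resize(b[130:290,180:380],None,fx=2,fy=2)
C=np.zeros((600,512,3),np.uint8);C[:280]=a[:280];C[280:,56:456]=B
cv2.imwrite("pics/e.png",C[...,::-1]);print(s["position"],s["width"])
E
```

```text
time: 10.02
position: [0.5673, 0.188, 0.0357]
eef_rot: [3.135, -0.201, 0.003]
wrist_force: [0.4, -0.8, -1.4]
width: 0.0622
time: 11.02
position: [0.5472, 0.1906, 0.2357]
eef_rot: [3.135, -0.201, 0.003]
wrist_force: [-0.0, -0.4, 0.4]
width: 0.0621
[0.54717039 0.19055683 0.23567969] 0.06208922844852431
```

View pics/e.png

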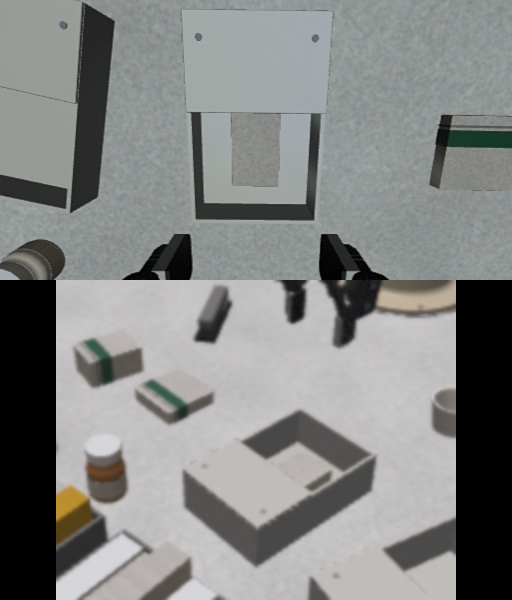

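The carton lies flat and straight in the tray. Its visible part spans columns 232–280 down to row 186, parallel to the walls, with the rest under the hood and the gripper clear.

```bash
python3 - <<'E'
from h import *
s=np.load("s5.npy",allow_pickle=True).item()
print((cast("wrist",[[233,186],[279,186]],.028,s)[:,:2]-[.597,.186])@Rz(y0))
print(finish_job())
E
```

```text
[[-0.06636422  0.02197424]
 [-0.06641227 -0.02760718]]
the job is handed in; nothing more can be done
None
```

The long carton is lying flat on the floor of the hooded tray nearest the robot, straight along it. I tipped it 25°, fed its low end in under the hood, levelled it, set it down and only then let go. I handed the job in at about 11 s of the 43 s allowed.

- **Floor contact:** I felt the floor at a TCP height of 36.2 mm, which is the grasp height plus the 4 mm floor. The highest force I read was about 22 N, from pressing on the floor before I eased off.
- **Final position:** in the last wrist picture, the carton's rear edge is at tray x = −66 mm and its width spans y = −28 to +22 mm. It is parallel to the walls and clear of them.
- **Other cartons:** both look unmoved in the scene picture; I checked that by eye only. The gripper was clear of everything, about 0.2 m above the tray.
- **What disagreed:** the top and scene cameras put the tray's centre about 4 mm apart, well inside the slack. The part of the carton under the hood can't be seen.

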